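# Set the laundry's ticket counter in order

### The arm

A 7-joint arm with a two-finger parallel gripper is mounted at the origin on a cart in front of the work surface, level with it; the furniture and walls round the work are solid. World frame = base frame: x ahead of the robot, y to its left, z up, the work surface at z = 0. Lengths are in m, angles in rad, forces in N, time in s.
With the tool pointing down it reaches from about 0.4 to 0.85 m from the base axis. Payload 4.5 kg.
Tool frame: the origin (TCP) lies at the centre of the arm's flange, where the gripper is bolted on; the fingertips stand 173 mm ahead of it and the grasp point (between the pads) lies 155 mm ahead of it; z points along the fingers, y is the direction in which the jaws open and shut (so a half turn about z gives the same grasp; the last joint's range is limited). The gripper opens to 85 mm and grips with 20 to 120 N. Pads are 22 mm wide; open, the fingers measure 114 mm over their backs; the gripper's body (76 mm by 85 mm) begins 54 mm behind the grasp point. The pads swing forward as they close: fully open they stand 13 mm farther back than shut.
Start: joints at [1.347, 0.689, -0.195, 1.565, 0.157, 0.902, -0.215], TCP at [0.159, -0.604, 0.405] pointing down, gripper open.
Joint ranges: [-3.01, 3.01], [-0.46, 2.08], [-1.47, 1.51], [0.13, 2.56], [-1, 4.14], [0.04, 2.09], [-2.66, 2.66]. Speed limits (rad/s): [2.57, 2.57, 3.14, 3.14, 3.14, 3.14, 3.14].

### API

Orientations are given as a unit quaternion [w, x, y, z].
In Python, from cell import telemetry, cams, job gives the robot as it stands.
- The arm moves only by the tool drive_tool, never from a script. Its argument "targets" is a list of rows, each a list of 5 numbers: the shift along the world's x, y, z in mm, then the turn about the world's z in rad, then the finger opening in mm, from 0 to 85.4. A call has 1 to 10 rows; each row is the pose to reach, as a shift and turn from the pose commanded when the call began; what a row does not reach only later rows make up. A row lasts 1/12 s, in which the tool goes at most 41.7 mm and 7.16 degrees, less where a joint would pass 70% of its speed; a pose out of reach is approached as far as the arm can. A call with a gripper value outside its range is refused whole. The fingers move at their own pace and stop on an object; "squeeze" is the grip in N (left out, the last holds). Time passes only in rows, so rows that repeat a pose let the fingers close. It gives the time, the measured TCP pose, the force and the opening at its end, in the units of the state.
- telemetry.get_obs(): the state, without advancing time (a new reading comes with each control period).
- cams.snapshot(name): name is "scene" or "top"; returns a dict with "frame" (400x640x3 uint8, red, green, blue), "fx", "fy", "cx", "cy" (pixels), "D" ([k1, k2, p1, p2, k3] as OpenCV has them; the pictures are not rectified), "T" (4x4, takes a point from camera to world coordinates). Camera axes: x right, y down, z forward; pixel columns grow to the right and rows downward; lengths in m; the calibration is good to about 2 mm. A picture is of the moment at which its call begins. There is no depth.
- job.close_job(): hands the job in, once; it reports no verdict.
Trained networks look in the newest picture that a camera, given by its name, has taken for a name from the list of things; names that differ only in an ending like _2 or _b are one class to them, and where a whole thing is asked for, a point or a joint stands for the part that bears it (a point fixed in the world has none). Each returns a list of dicts, best first, with "p" (0 to 1); they miss things now and then, are a little off and sometimes report something else, mostly with a low value. They report only what shows in the picture. A call takes as long as a camera call. They do not tell look-alikes from the thing itself.
- cams.spot_in(camera, name): "point" ([row, column] as shares, 0 to 1, of the picture: columns of its width, rows of its height, amid what is visible of it).
The state is a dict: "time_s": time; "qpos": joint angles; "joint_vel": joint speeds; "joint_torque": joint torques, N m; "tcp_pos": TCP position; "orientation": TCP orientation; "contact_force": force on the tool from outside, world axes, zero at the start; "wrist_torque": the same for the moment, N m; "finger_gap": finger opening in m.
Only numpy, scipy, OpenCV 4.12 (cv2) and the standard library are available. Lean on these libraries where they do the work, as an engineer would, in place of code of your own. Each camera call takes 0.05 s, during which the arm holds its last target. There are 200 camera calls.

### The job

Put the pin tin, the yellow note block and the flat ink pad each into the wooden tray of its own shape, lying flat on the tray's floor; once the ink pad is in its tray, draw the rubber stamp straight up out of its light white stand and stand it upright on the middle of the ink pad's lid. The empty stand must stay standing where it is, and the white thread spool and the receipt roll near the trays are not to be moved or knocked over.

Things in the scene. Friction and masses are not known exactly. Their poses are not given: they have to be found in the camera images.
- ink_pad: Closed flat tin ink pad, blue lid, oblong, 58 (x) x 92 (y) x 17 mm high, lying flat on the counter, loose; grasp across the 58 mm side. Goes into the oblong tray. Origin: centre of its underside; z up.
- note_block: Square block of yellow sticky notes, 51 x 51 x 18 mm high, loose, rigid; may be gripped across either pair of sides (x or y). Origin: centre of its underside; z up.
- pin_tin: Round flat pin tin with its lid pressed on, 60 mm diameter, 21 mm high, loose; grasp across the diameter. Origin: centre of its underside; z up.
- rubber_stamp: Rubber stamp standing upright with its foot in the white stamp stand; wooden foot 24 (x) x 40 (y) x 18 mm, narrow neck, black knob 26 mm across from 36 to 67 mm above its underside (the highest point); grasp the knob. About 50 g, loose. At the start its underside is 3 mm above the counter. Origin: centre of its underside; z up.
- stamp_stand: Small, light (30 g), loose white plastic stand, 34 (x) x 50 (y) x 18 mm high, open on top: a socket 28 x 44 mm and 15 mm deep in which the stamp's foot stands with 2 mm play all round. It tips or drags along if the stamp is drawn out crooked. Origin: centre of its underside; z up.
- oblong_tray: Low oblong wooden tray with a cork floor, fixed to the counter; recess 74 (x) x 108 (y) mm, floor 3 mm and rim top 8 mm above the counter, walls 4 mm thick. Origin: centre of its underside; z up.
- square_tray: Low square wooden tray with a cork floor, fixed; recess 67 x 67 mm, floor 3 mm and rim top 8 mm above the counter, walls 4 mm thick; sides along x and y. Origin: centre of its underside; z up.
- round_tray: Low round wooden tray with a cork floor, fixed; recess 76 mm diameter, floor 3 mm and rim top 8 mm above the counter, wall 4 mm thick. Origin: centre of its underside; z up.
- thread_spool: Bystander: spool of white thread standing upright, 29 mm diameter, 47 mm high, loose; to be left alone. Origin: centre of its underside; z up.
- receipt_roll: Bystander: spare white receipt paper roll standing upright near the trays, 60 mm diameter, 57 mm high, loose; to be left alone. (A like roll that stands farther right, by the card terminal, is fixed.) Origin: centre of its underside; z up.
Things that resemble listed ones, but are neither listed nor needed, are in the scene too. Of the things shaped like the note_block, the yellow one is meant.

How it is judged:
By the outcome, as a careful person would: the job done as asked, in the order asked, and still so for the second after the job is handed in, with the robot touching nothing.
It also fails if it takes over 106 s, if anything falls off the work surface, if the arm or the gripper's body presses on something with over 40 N, if the wrist force passes 120 N, or if a joint passes its speed limit or range.

## Working session

There is one attempt and no reset: what is moved stays moved. The work goes in short steps, Python scripts to look and compute and a tool call to move; the robot and the scene stay as the last step left them, time stands still between calls to the robot, and variables do not carry over. Pictures are saved under pics/ and viewed, about 12 in all and at most 16, crops included, and the job is handed in when it is done.

Besides the shell and the picture viewer there is one more tool, called after ">>>" as name(argument=value, ...), one argument or row to a line, values as JSON. drive_tool: Moves the arm, as the interface text tells. Its arguments: {"type":"object","properties":{"targets":{"type":"array"},"squeeze":{"type":"number"}},"required":["targets"]}

```bash
mkdir -p pics; cat > h.py <<'E'
import numpy as np, cv2
from cell import telemetry, cams, job
def K(s): return np.array([[s["fx"],0,s["cx"]],[0,s["fy"],s["cy"]],[0,0,1.]])
def world(s,u,v,z):
    p=cv2.undistortPoints(np.array([[[u,v]]],float),K(s),np.array(s["D"],float))[0,0]
    T=np.array(s["T"]); d=T[:3,:3]@[p[0],p[1],1]; o=T[:3,3]
    return (o+d*(z-o[2])/d[2])
def pix(s,P):
    T=np.linalg.inv(np.array(s["T"])); P=np.atleast_2d(P)
    return cv2.projectPoints(np.array(P,float),cv2.Rodrigues(T[:3,:3])[0],T[:3,3],K(s),np.array(s["D"],float))[0][:,0]
def save(s,n,crop=None,f=1):
    im=s["frame"][:,:,::-1]
    if crop: r0,r1,c0,c1=crop; im=im[r0:r1,c0:c1]
    cv2.imwrite("pics/"+n,cv2.resize(im,None,fx=f,fy=f,interpolation=cv2.INTER_CUBIC))
E
python3 - <<'E'
from h import *
H=dict(ink_pad=.017,note_block=.018,pin_tin=.021,rubber_stamp=.05,stamp_stand=.018,oblong_tray=.003,square_tray=.003,round_tray=.003,thread_spool=.047,receipt_roll=.057)
for c in("top","scene"):
    s=cams.snapshot(c); save(s,c+"0.png",None,1.25); print(c,np.round(np.array(s["T"])[:3],2).tolist(),s["fx"])
    for n,z in H.items():
        for d in cams.spot_in(c,n)[:4]:
            r,q=d["point"]; u,v=q*640,r*400
            print(n,round(d["p"],2),"px",round(u),round(v),np.round(world(s,u,v,z)[:2],3))
o=telemetry.get_obs(); print(o["time_s"],o["tcp_pos"],o["orientation"],o["finger_gap"])
E
```

```text
top [[0.01, -0.99, 0.11, 0.38], [-1.0, -0.01, 0.01, 0.04], [-0.01, -0.11, -0.99, 1.23]] 499.7084299292335
ink_pad 0.92 px 188 233 [0.439 0.381]
note_block 0.89 px 421 264 [ 0.366 -0.185]
note_block 0.86 px 348 196 [ 0.532 -0.009]
note_block 0.83 px 349 266 [ 0.362 -0.012]
note_block 0.58 px 383 228 [ 0.455 -0.096]
rubber_stamp 0.68 px 453 225 [ 0.459 -0.258]
stamp_stand 0.26 px 357 151 [ 0.642 -0.032]
oblong_tray 0.73 px 420 172 [ 0.595 -0.189]
square_tray 0.83 px 289 164 [0.613 0.136]
round_tray 0.64 px 358 152 [ 0.644 -0.035]
thread_spool 0.45 px 319 231 [0.443 0.059]
thread_spool 0.19 px 254 228 [0.45  0.214]
receipt_roll 0.75 px 221 175 [0.574 0.296]
scene [[0.62, -0.45, 0.64, -0.27], [-0.78, -0.34, 0.52, -0.58], [-0.01, -0.83, -0.56, 0.69]] 489.6837972431023
ink_pad 0.83 px 210 176 [0.42  0.365]
note_block 0.9 px 372 274 [ 0.364 -0.191]
note_block 0.83 px 306 242 [ 0.361 -0.02 ]
note_block 0.57 px 343 207 [ 0.519 -0.002]
note_block 0.56 px 355 237 [ 0.443 -0.093]
pin_tin 0.7 px 258 192 [0.438 0.205]
pin_tin 0.54 px 423 258 [ 0.466 -0.251]
rubber_stamp 0.54 px 425 260 [ 0.432 -0.269]
stamp_stand 0.49 px 425 269 [ 0.441 -0.268]
oblong_tray 0.57 px 425 227 [ 0.586 -0.19 ]
square_tray 0.89 px 321 180 [0.602 0.133]
square_tray 0.44 px 426 227 [ 0.585 -0.193]
round_tray 0.64 px 380 195 [ 0.638 -0.034]
round_tray 0.51 px 261 191 [0.466 0.224]
thread_spool 0.58 px 303 208 [0.426 0.043]
receipt_roll 0.64 px 266 153 [0.553 0.282]
receipt_roll 0.32 px 323 179 [0.54  0.073]
1.1 [ 0.15934929 -0.60435431  0.4047174 ] [4.59151919e-05 9.91706250e-01 1.28525141e-01 7.36621639e-06] 0.08527147042050719
```

View pics/top0.png

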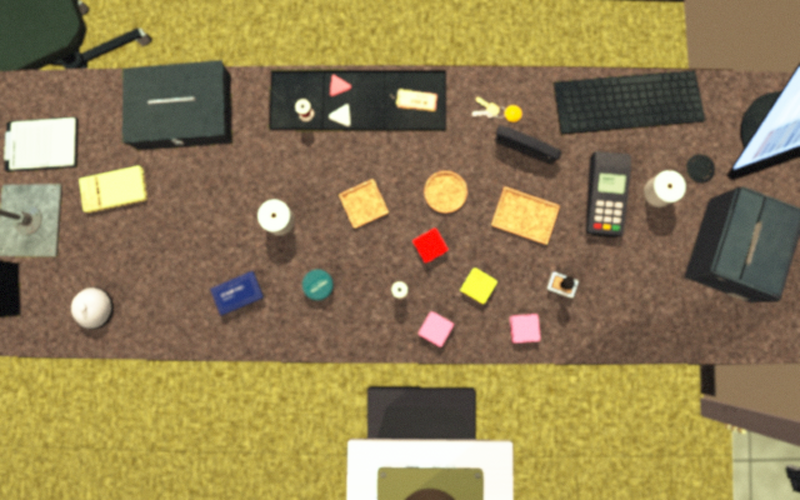

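View pics/scene0.png

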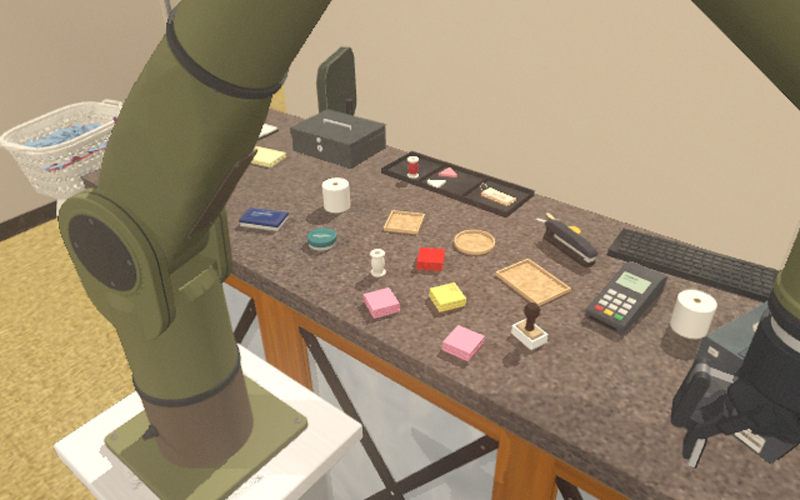

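Seen: yellow block at top px (383,228). The look-alikes are red (345,196) and pink (349,263) and (420,263). Teal tin is at (254,228), the blue ink pad at (189,234), the stamp in its stand at (451,227). The trays are the three cork pieces at (291,163), (357,153) and (420,172). Next is an enlarged, rectified crop with colour segmentation.

```bash
cat >> h.py <<'E'
def rect(s,z,x0=.30,x1=.72,y0=-.34,y1=.46,m=.001):
    xs=np.arange(x1,x0,-m); ys=np.arange(y1,y0,-m)   # rows: x down, cols: y to right decreasing
    X,Y=np.meshgrid(xs,ys,indexing="ij")
    p=pix(s,np.c_[X.ravel(),Y.ravel(),np.full(X.size,z)]).reshape(X.shape+(2,)).astype(np.float32)
    return cv2.remap(s["frame"],p[...,0],p[...,1],cv2.INTER_CUBIC)
def seg(s,z,hsv_lo,hsv_hi,near,rad=.06):
    im=rect(s,z,near[0]-rad,near[0]+rad,near[1]-rad,near[1]+rad,.0005)
    m=cv2.inRange(cv2.cvtColor(im,cv2.COLOR_RGB2HSV),np.array(hsv_lo),np.array(hsv_hi))
    m=cv2.morphologyEx(m,cv2.MORPH_CLOSE,np.ones((25,25)))
    m=cv2.morphologyEx(m,cv2.MORPH_OPEN,np.ones((9,9)))
    c=max(cv2.findContours(m,0,2)[0],key=cv2.contourArea)
    q=np.array([[near[0]+rad-.0005*v,near[1]+rad-.0005*u] for u,v in c[:,0]])
    (cx,cy),(w,h),a=cv2.minAreaRect((q*1000).astype(np.float32))
    return round(cx,1),round(cy,1),round(w,1),round(h,1),round(a,1)  # w side direction at angle a (deg) from x toward y
E
python3 - <<'E'
from h import *
for c in("top","scene"):
    s=cams.snapshot(c)
    if c=="top": cv2.imwrite("pics/rect.png",rect(s,.018)[:,:,::-1])
    for n,z,lo,hi,near in [("yellow",.018,(24,120,120),(35,255,255),(.455,-.096)),("tin",.021,(80,80,40),(98,255,255),(.445,.21)),("ink",.017,(105,80,30),(130,255,255),(.435,.38)),
      ("sq",.006,(8,70,140),(24,220,255),(.613,.136)),("rd",.006,(8,70,140),(24,220,255),(.644,-.035)),("ob",.006,(8,70,140),(24,220,255),(.595,-.19)),("stand",.018,(0,0,170),(180,60,255),(.455,-.258)),
      ("spool",.047,(0,0,170),(180,60,255),(.44,.06)),("roll",.057,(0,0,170),(180,60,255),(.574,.296))]:
        try: print(c,n,seg(s,z,lo,hi,near,.08 if n=="ob" else .06))
        except Exception as e: print(n,e)
E
```

```text
top yellow (453.6, -94.1, 59.4, 57.6, 59.7)
top tin (452.5, 219.0, 58.0, 57.0, 90.0)
top ink (435.0, 379.2, 56.6, 90.0, 23.4)
top sq (620.2, 131.3, 102.2, 122.9, 7.7)
top rd (644.2, -34.8, 119.5, 119.5, -0.0)
top ob (585.5, -190.0, 160.0, 140.0, 90.0)
top stand (456.3, -257.3, 56.2, 38.4, 70.3)
top spool (443.0, 59.2, 30.5, 29.0, 90.0)
top roll (583.0, 302.0, 64.4, 63.5, 63.4)
scene yellow (444.6, -97.8, 67.1, 58.1, 59.0)
scene tin (442.4, 214.4, 66.7, 53.9, 39.2)
scene ink (430.0, 373.7, 58.7, 96.0, 21.6)
scene sq (613.0, 136.2, 119.5, 120.0, 90.0)
scene rd (644.2, -34.8, 119.5, 119.5, 90.0)
scene ob (595.2, -190.0, 160.0, 159.5, 90.0)
scene stand (447.1, -260.3, 65.3, 50.0, 70.3)
scene spool (417.5, 40.5, 96.3, 33.7, 43.6)
scene roll (561.7, 281.4, 130.3, 66.8, 43.7)
```

View pics/rect.png

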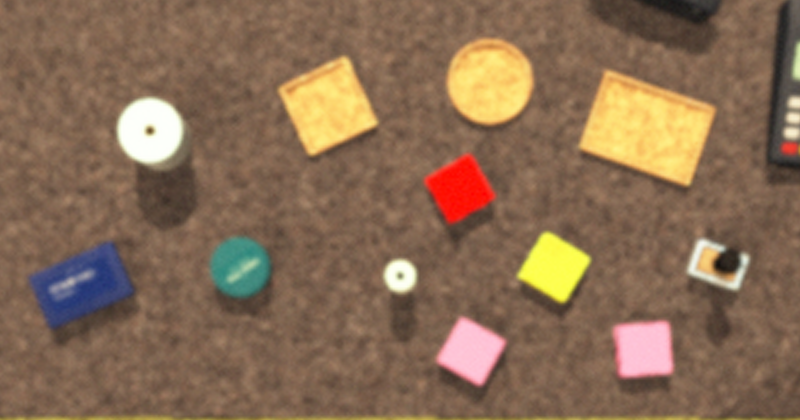

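```bash
python3 - <<'E'
from h import *
s=cams.snapshot("top")
im=cv2.cvtColor(rect(s,.006),cv2.COLOR_RGB2HSV); print(im[105,328],im[80,490],im[130,645],im[40,400],im[200,250])
for n,near,r in[("sq",(.613,.132),.06),("rd",(.638,-.030),.06),("ob",(.592,-.187),.08)]:
    for V in(150,175):
        try:print(n,V,seg(s,.006,(8,110,V),(24,255,255),near,r))
        except Exception as e:print(e)
print("yel",seg(s,.018,(24,190,190),(35,255,255),(.455,-.096),.05))
# knob: dark blob near stamp at z~.055
print("knob",seg(s,.055,(0,0,0),(180,255,38),(.455,-.262),.025))
print("stand",seg(s,.018,(0,0,140),(180,90,255),(.455,-.258),.04))
E
```

```text
[ 22 145 252] [ 22 146 253] [ 22 144 253] [ 12  93 126] [ 10  93 126]
sq 150 (619.6, 134.5, 86.4, 82.6, 24.6)
sq 175 (617.2, 133.7, 79.3, 79.9, 24.9)
rd 150 (642.5, -30.0, 89.7, 89.3, 57.5)
rd 175 (641.9, -29.9, 87.6, 87.1, 65.8)
ob 150 (595.3, -189.2, 123.5, 88.4, 71.1)
ob 175 (594.9, -189.2, 120.8, 86.1, 71.0)Traceback (most recent call last):
  File "<stdin>", line 8, in <module>
  File "h.py", line 25, in seg
    c=max(cv2.findContours(m,0,2)[0],key=cv2.contourArea)
ValueError: max() iterable argument is empty
```

>>> drive_tool(
  targets=[
    [294,510,0,0.784,75],
    [294,510,0,0.784,75],
    [294,510,0,0.784,75],
    [294,510,0,0.784,75],
    [294,510,0,0.784,75],
    [294,510,0,0.784,75],
    [294,510,0,0.784,75],
    [294,510,0,0.784,75],
    [294,510,0,0.784,75],
    [294,510,0,0.784,75],
  ],
  squeeze=30,
)

```text
time_s: 2.08
tcp_pos: [0.3681, -0.2418, 0.405]
orientation: [0.0, 0.868, 0.497, 0.0]
contact_force: [0.5, 0.4, -0.3]
finger_gap: 0.0752
```

>>> drive_tool(
  targets=[
    [85,148,-40,0,70],
    [85,148,-80,0,70],
    [85,148,-120,0,70],
    [85,148,-150,0,70],
    [85,148,-150,0,70],
    [85,148,-150,0,70],
    [85,148,-150,0,70],
    [85,148,-150,0,70],
  ],
)

```text
time_s: 2.75
tcp_pos: [0.4526, -0.0946, 0.254]
orientation: [-0.001, 0.867, 0.499, -0.001]
contact_force: [-0.6, -0.1, -0.3]
finger_gap: 0.07
```

```bash
python3 - <<'E'
from h import *
s=cams.snapshot("scene"); save(s,"s1.png",(140,300,250,450),4)
o=telemetry.get_obs(); print(o["tcp_pos"],o["contact_force"],o["finger_gap"])
p=o["tcp_pos"]; a=np.radians(-30.4); d=np.array([np.cos(a),np.sin(a),0])
for k in(-.04,.04): print((pix(s,p+d*k-[0,0,.173])[0]-[250,140])*4)
print((pix(s,[.4536,-.094,.018])[0]-[250,140])*4)
E
```

```text
[ 0.4522696  -0.09587531  0.25502532] [-0.53003954 -0.89413954  0.57612775] 0.07035330250735095
[369.30488197 301.45119445]
[504.72964793 269.12435611]
[433.05870733 376.68197694]
```

View pics/s1.png

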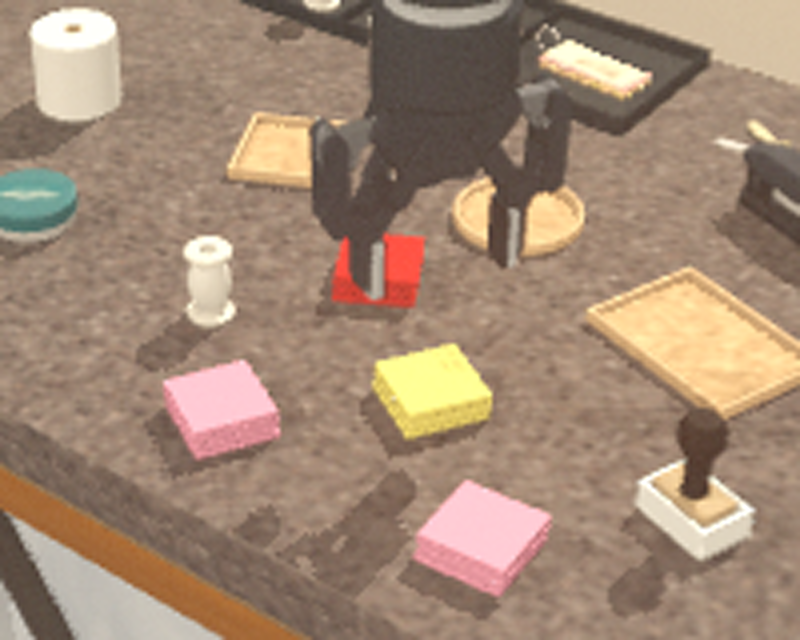

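The crop confirms the yellow block at about px (432,386), directly below the open gripper. The tips sit where a 173 mm tool puts them.

>>> drive_tool(
  targets=[
    [0,-1,-40,0,70],
    [0,-1,-65,0,70],
    [0,-1,-73,0,70],
    [0,-1,-73,0,70],
    [0,-1,-73,0,44],
    [0,-1,-73,0,44],
    [0,-1,-73,0,44],
    [0,-1,-73,0,44],
    [0,-1,-73,0,44],
    [0,-1,-73,0,44],
  ],
  squeeze=40,
)

```text
time_s: 3.63
tcp_pos: [0.4525, -0.0979, 0.1834]
orientation: [0.001, 0.868, 0.497, 0.0]
contact_force: [-1.0, -1.1, 8.6]
finger_gap: 0.0486
```

>>> drive_tool(
  targets=[
    [0,0,0,0,44],
    [0,0,20,0,44],
    [0,0,55,0,44],
    [0,0,95,0,44],
    [0,0,100,0,44],
    [0,0,100,0,44],
    [0,0,100,0,44],
  ],
)

```text
time_s: 4.22
tcp_pos: [0.4523, -0.0971, 0.2825]
orientation: [0.0, 0.868, 0.497, 0.001]
contact_force: [0.5, -0.3, -0.1]
finger_gap: 0.0485
```

```bash
python3 - <<'E'
from h import *
s=cams.snapshot("scene"); save(s,"s2.png",(120,280,250,450),4)
o=telemetry.get_obs(); p=o["tcp_pos"];print(p,o["contact_force"],o["finger_gap"])
a=np.radians(-30.4); d=np.array([np.cos(a),np.sin(a),0]); e=np.array([-d[1],d[0],0])
# predicted block if top is 10 mm above tips, centred
c=np.array(p)-[0,0,.173-.010]
for i,j in((-1,-1),(-1,1),(1,1),(1,-1)): print(np.round((pix(s,c+.0255*(i*d+j*e))[0]-[250,120])*4))
E
```

```text
[ 0.45205982 -0.09689928  0.28157375] [ 0.08275033  0.66824649 -0.29986218] 0.0486654198963655
[417. 345.]
[378. 295.]
[464. 275.]
[506. 324.]
```

View pics/s2.png

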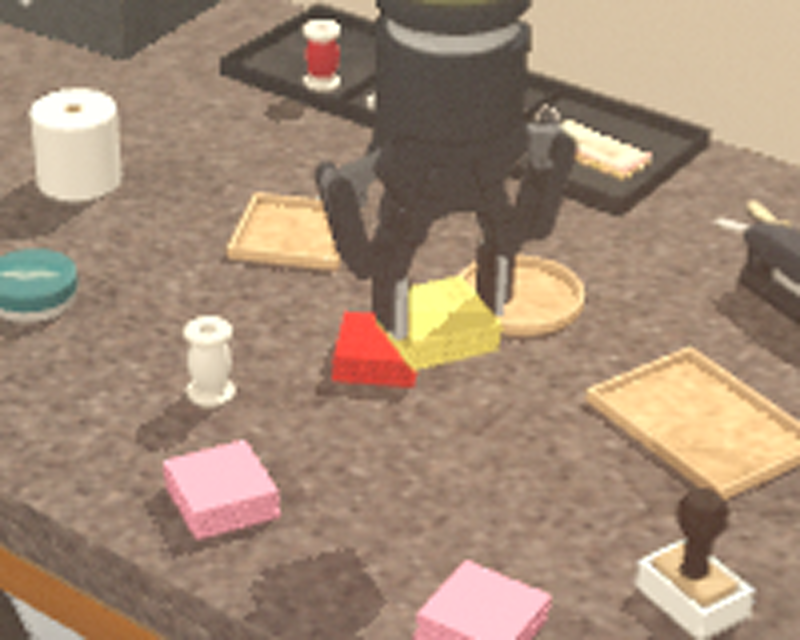

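>>> drive_tool(
  targets=[
    [164,230,0,0.969,44],
    [164,230,0,0.969,44],
    [164,230,0,0.969,44],
    [164,230,0,0.969,44],
    [164,230,0,0.969,44],
    [164,230,0,0.969,44],
    [164,230,0,0.969,44],
    [164,230,0,0.969,44],
    [164,230,0,0.969,44],
    [164,230,0,0.969,44],
  ],
)

```text
time_s: 5.1
tcp_pos: [0.6157, 0.133, 0.2794]
orientation: [-0.001, 0.537, 0.844, -0.002]
contact_force: [-0.7, -0.6, -0.9]
finger_gap: 0.0485
```

>>> drive_tool(
  targets=[
    [0,0,-40,0,44],
    [0,0,-70,0,44],
    [0,0,-80,0,44],
    [0,0,-80,0,44],
    [0,0,-80,0,44],
    [0,0,-80,0,44],
  ],
)

```text
time_s: 5.6
tcp_pos: [0.617, 0.1338, 0.2033]
orientation: [0.001, 0.536, 0.844, 0.001]
contact_force: [0.4, 0.1, -0.5]
finger_gap: 0.0484
```

```bash
python3 - <<'E'
from h import *
s=cams.snapshot("scene"); save(s,"s3.png",(110,210,240,390),5)
o=telemetry.get_obs(); print(o["tcp_pos"],o["orientation"],o["finger_gap"])
E
```

```text
[0.61717102 0.13382849 0.20364109] [0.00093862 0.53612009 0.84414025 0.00126478] 0.04840249817062637
```

View pics/s3.png

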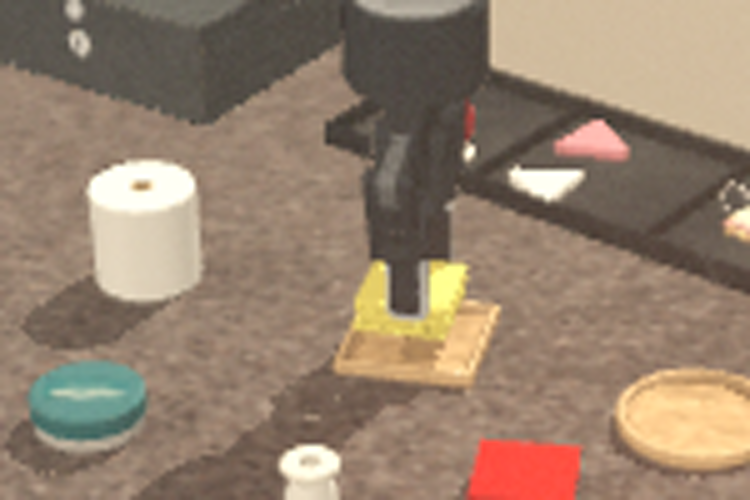

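```bash
python3 - <<'E'
from h import *
s=cams.snapshot("scene"); o=telemetry.get_obs(); p=np.array(o["tcp_pos"])
a=np.radians(24.9); d=np.array([np.cos(a),np.sin(a),0]); e=np.array([-d[1],d[0],0])
P=lambda c,h:[np.round((pix(s,c+h*(i*d+j*e))[0]-[240,110])*5).tolist() for i,j in((-1,-1),(-1,1),(1,1),(1,-1))]
print("block bottom now",P(p-[0,0,.182],.0255)); print("block top now",P(p-[0,0,.164],.0255)); print("tray rim outer",P(np.array([.616,.133,.008]),.0375))
print([world(s,240+u/5,110+v/5,.008)[:2].round(4) for u,v in((335,365),(470,380),(500,305))])
E
```

```text
block bottom now [[455.0, 337.0], [361.0, 326.0], [384.0, 279.0], [476.0, 289.0]]
block top now [[455.0, 308.0], [360.0, 297.0], [384.0, 251.0], [476.0, 260.0]]
tray rim outer [[472.0, 375.0], [334.0, 359.0], [369.0, 289.0], [502.0, 304.0]]
[array([0.5617, 0.1466]), array([0.5932, 0.0809]), array([0.6643, 0.1147])]
```

>>> drive_tool(
  targets=[
    [0,-2,-8,0,44],
    [0,-2,-13,0,44],
    [0,-2,-16,0,44],
    [0,-2,-16,0,44],
    [0,-2,-16,0,44],
    [0,-2,-16,0,60],
    [0,-2,-16,0,62],
    [0,-2,-16,0,62],
    [0,-2,-16,0,62],
    [0,-2,0,0,62],
  ],
)

```text
time_s: 6.53
tcp_pos: [0.6152, 0.131, 0.1993]
orientation: [-0.002, 0.536, 0.844, -0.002]
contact_force: [-0.1, -1.2, -0.3]
finger_gap: 0.062
```

>>> drive_tool(
  targets=[
    [0,0,40,0,75],
    [0,0,80,0,75],
    [-40,25,90,0,75],
    [-165,86,90,0,75],
    [-165,86,90,0,75],
    [-165,86,90,0,75],
    [-165,86,90,0,75],
    [-165,86,90,0,75],
    [-165,86,90,0,75],
  ],
)

```text
time_s: 7.28
tcp_pos: [0.4507, 0.2187, 0.2929]
orientation: [0.0, 0.534, 0.845, 0.0]
contact_force: [-0.1, -0.4, -0.2]
finger_gap: 0.0749
```

```bash
python3 - <<'E'
from h import *
s=cams.snapshot("top"); print("yel",seg(s,.021,(24,160,150),(35,255,255),(.617,.132),.05)); save(s,"t2.png",(120,270,150,480),2.4)
o=telemetry.get_obs(); print(o["tcp_pos"],o["orientation"],o["finger_gap"])
E
```

```text
yel (614.5, 133.8, 56.0, 55.5, 25.8)
[0.4519339  0.21779193 0.29254752] [7.63967759e-04 5.35570162e-01 8.44490260e-01 4.67587685e-04] 0.07477472698326389
```

View pics/t2.png

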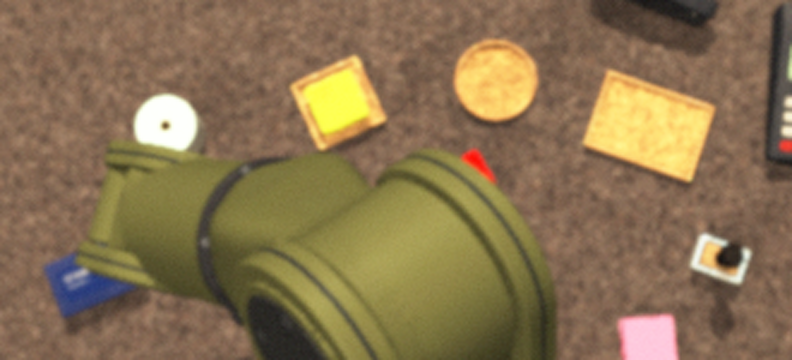

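Yellow block sits centred and flat in the square tray, top px (291,163). Now the tin.

>>> drive_tool(
  targets=[
    [0,1,-40,0,80],
    [0,1,-80,0,80],
    [0,1,-102,0,80],
    [0,1,-109,0,80],
    [0,1,-109,0,80],
    [0,1,-109,0,52],
    [0,1,-109,0,52],
    [0,1,-109,0,52],
    [0,1,-109,0,52],
    [0,1,-109,0,52],
  ],
)

```text
time_s: 8.17
tcp_pos: [0.4524, 0.2187, 0.1847]
orientation: [0.001, 0.536, 0.844, 0.002]
contact_force: [-0.4, -0.7, 6.9]
finger_gap: 0.0562
```

>>> drive_tool(
  targets=[
    [0,0,0,0,52],
    [0,0,20,0,52],
    [0,0,55,0,52],
    [0,0,95,0,52],
    [0,0,100,0,52],
    [0,0,100,0,52],
    [0,0,100,0,52],
  ],
)

```text
time_s: 8.75
tcp_pos: [0.4518, 0.2181, 0.2835]
orientation: [0.001, 0.536, 0.844, 0.001]
contact_force: [0.1, -0.2, -1.2]
finger_gap: 0.0561
```

```bash
python3 - <<'E'
from h import *
s=cams.snapshot("scene"); save(s,"s4.png",(80,230,140,340),4)
o=telemetry.get_obs(); p=o["tcp_pos"]; print(p,o["finger_gap"]); print((pix(s,np.array(p)-[0,0,.163])[0]-[140,80])*4)
E
```

```text
[0.45145541 0.21798391 0.28260019] 0.05640385375923776
[457.04716037 295.5273291 ]
```

View pics/s4.png

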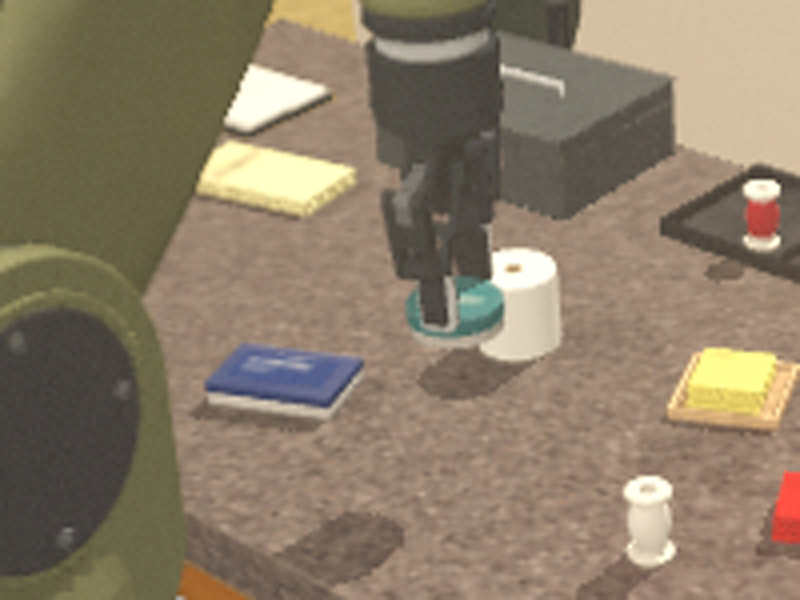

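>>> drive_tool(
  targets=[
    [190,-248,0,0,52],
    [190,-248,0,0,52],
    [190,-248,0,0,52],
    [190,-248,0,0,52],
    [190,-248,0,0,52],
    [190,-248,0,0,52],
    [190,-248,0,0,52],
    [190,-248,0,0,52],
    [190,-248,0,0,52],
    [190,-248,0,0,52],
  ],
)

```text
time_s: 9.63
tcp_pos: [0.6412, -0.0309, 0.2805]
orientation: [-0.001, 0.537, 0.844, -0.001]
contact_force: [0.3, 0.5, -0.6]
finger_gap: 0.0564
```

>>> drive_tool(
  targets=[
    [0,0,-40,0,52],
    [0,0,-75,0,52],
    [0,0,-88,0,52],
    [0,0,-94,0,52],
    [0,0,-94,0,52],
    [0,0,-94,0,52],
    [0,0,-94,0,70],
    [0,0,-94,0,70],
    [0,0,-94,0,70],
    [0,0,-80,0,70],
  ],
)

```text
time_s: 10.47
tcp_pos: [0.6404, -0.0296, 0.2011]
orientation: [-0.002, 0.536, 0.844, -0.001]
contact_force: [0.1, 0.0, -0.0]
finger_gap: 0.0698
```

>>> drive_tool(
  targets=[
    [0,0,40,0,75],
    [0,0,80,0,75],
    [-40,75,80,0,80],
    [-80,150,80,0,80],
    [-207,410,80,0,80],
    [-207,410,80,0,80],
    [-207,410,80,0,80],
    [-207,410,80,0,80],
    [-207,410,80,0,80],
    [-207,410,80,0,80],
  ],
)

```text
time_s: 11.3
tcp_pos: [0.4896, 0.2696, 0.2841]
orientation: [0.0, 0.536, 0.844, 0.001]
contact_force: [0.9, 0.9, 0.0]
finger_gap: 0.0802
```

```bash
python3 - <<'E'
from h import *
s=cams.snapshot("top"); print("tin",seg(s,.024,(80,80,40),(98,255,255),(.642,-.03),.05)); 
s=cams.snapshot("scene"); save(s,"s5.png",(100,260,140,400),3)
o=telemetry.get_obs(); print(o["tcp_pos"],o["orientation"],o["finger_gap"])
E
```

```text
tin (639.5, -26.5, 51.0, 55.0, 90.0)
[0.48601803 0.27701046 0.28531853] [-0.00280005  0.52984369  0.84807981  0.00429494] 0.07981081743224719
```

View pics/s5.png

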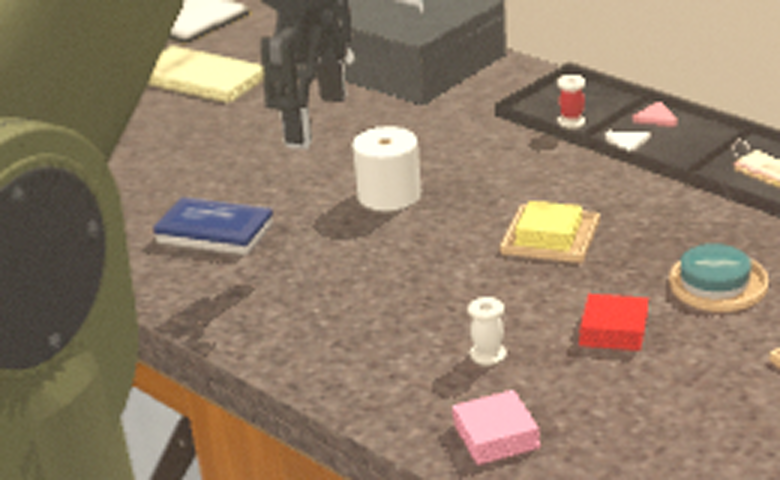

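Tin lies in the round tray (pic px 716,275); the ink pad is still at pic px (213,225). Next I go to the ink pad.

```bash
python3 - <<'E'
from h import *
s=cams.snapshot("scene"); o=telemetry.get_obs(); print(o["tcp_pos"],o["orientation"])
print([world(s,140+u/3,100+v/3,.017)[:2].round(4) for u,v in((213,224),(157,230),(182,200),(272,211),(242,247))])
print(world(s,140+716/3,100+264/3,.024))
E
```

```text
[0.48827429 0.27280885 0.28459612] [-0.0009036   0.53200384  0.84673864  0.00218322]
[array([0.4264, 0.3709]), array([0.3889, 0.4032]), array([0.4377, 0.4274]), array([0.4745, 0.3454]), array([0.4158, 0.3201])]
[ 0.63397592 -0.03001784  0.024     ]
```

>>> drive_tool(
  targets=[
    [-51,102,-20,-0.02,80],
    [-51,102,-40,-0.02,80],
    [-51,102,-60,-0.02,80],
    [-51,102,-60,-0.02,80],
    [-51,102,-60,-0.02,80],
    [-51,102,-60,-0.02,80],
  ],
)

```text
time_s: 11.95
tcp_pos: [0.4406, 0.3685, 0.2229]
orientation: [0.001, 0.545, 0.839, -0.001]
contact_force: [1.0, -0.8, 0.6]
finger_gap: 0.0797
```

>>> drive_tool(
  targets=[
    [-9,7,-15,0,80],
    [-9,7,-30,0,80],
    [-9,7,-38,0,80],
    [-9,7,-41,0,80],
    [-9,7,-41,0,80],
    [-9,7,-41,0,50],
    [-9,7,-41,0,50],
    [-9,7,-41,0,50],
    [-9,7,-41,0,50],
    [-9,7,-41,0,50],
  ],
  squeeze=50,
)

```text
time_s: 12.78
tcp_pos: [0.4315, 0.3768, 0.1832]
orientation: [0.001, 0.545, 0.839, 0.001]
contact_force: [0.1, -0.9, 6.7]
finger_gap: 0.0557
```

>>> drive_tool(
  targets=[
    [0,0,0,0,50],
    [0,0,20,0,50],
    [0,0,55,0,50],
    [0,0,95,0,50],
    [0,0,120,0,50],
    [0,0,120,0,50],
    [0,0,120,0,50],
  ],
)

```text
time_s: 13.37
tcp_pos: [0.4312, 0.377, 0.3037]
orientation: [0.001, 0.544, 0.839, 0.002]
contact_force: [0.1, -0.2, -0.9]
finger_gap: 0.0553
```

```bash
python3 - <<'E'
from h import *
s=cams.snapshot("scene"); save(s,"s6.png",(50,210,130,330),4)
o=telemetry.get_obs(); p=np.array(o["tcp_pos"]); q=o["orientation"]; print(p,q,o["finger_gap"])
a=2*np.arctan2(q[2],q[1])-np.pi/2; d=np.array([np.cos(a),np.sin(a),0]); e=np.array([-d[1],d[0],0])
for i,j in((-1,-1),(-1,1),(1,1),(1,-1)): print(np.round((pix(s,p-[0,0,.164]+.029*i*d+.046*j*e)[0]-[130,50])*4))
E
```

```text
[0.43087381 0.37642965 0.30216579] [4.23470096e-04 5.44385018e-01 8.38835319e-01 2.84774380e-04] 0.05517920878811949
[344. 359.]
[211. 344.]
[253. 306.]
[382. 319.]
```

View pics/s6.png

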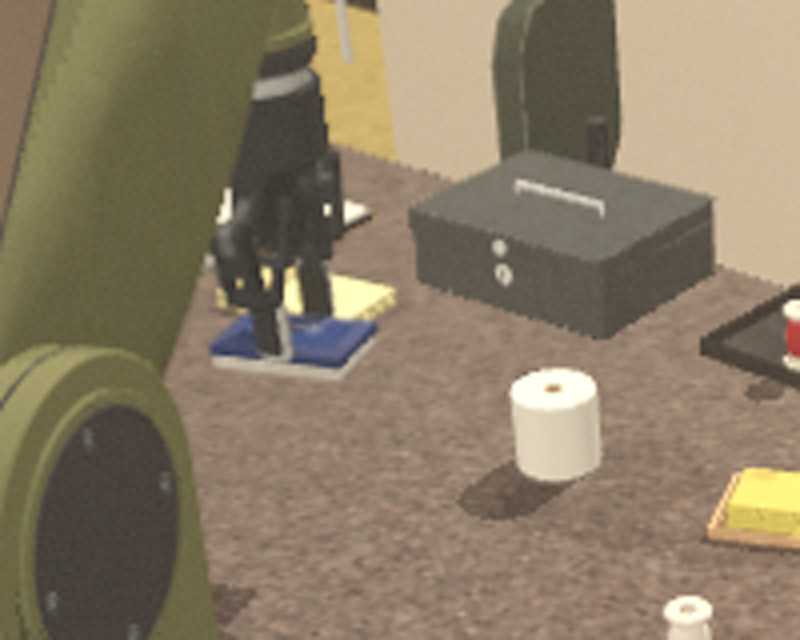

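>>> drive_tool(
  targets=[
    [164,-566,0,-0.75,50],
    [164,-566,0,-0.75,50],
    [164,-566,0,-0.75,50],
    [164,-566,0,-0.75,50],
    [164,-566,0,-0.75,50],
    [164,-566,0,-0.75,50],
    [164,-566,0,-0.75,50],
    [164,-566,0,-0.75,50],
    [164,-566,0,-0.75,50],
    [164,-566,0,-0.75,50],
  ],
)

```text
time_s: 14.25
tcp_pos: [0.5462, -0.0257, 0.3002]
orientation: [-0.001, 0.814, 0.581, -0.001]
contact_force: [1.0, 1.3, -1.0]
finger_gap: 0.0554
```

>>> drive_tool(
  targets=[
    [49,-162,0,0,50],
    [49,-162,0,0,50],
    [49,-162,0,0,50],
    [49,-162,0,0,50],
    [49,-162,-30,0,50],
    [49,-162,-60,0,50],
    [49,-162,-85,0,50],
    [49,-162,-85,0,50],
    [49,-162,-85,0,50],
    [49,-162,-85,0,50],
  ],
)

```text
time_s: 15.08
tcp_pos: [0.596, -0.1849, 0.2172]
orientation: [0.0, 0.813, 0.582, 0.0]
contact_force: [-0.3, 0.8, 0.2]
finger_gap: 0.0553
```

```bash
python3 - <<'E'
from h import *
s=cams.snapshot("scene"); save(s,"s7.png",(140,290,320,500),4)
o=telemetry.get_obs(); p=np.array(o["tcp_pos"]); q=o["orientation"]; print(p,q,o["finger_gap"])
def f(c,a,w,h):
    d=np.array([np.cos(a),np.sin(a),0]); e=np.array([-d[1],d[0],0])
    print([np.round((pix(s,c+w*i*d+h*j*e)[0]-[320,140])*4).tolist() for i,j in((-1,-1),(-1,1),(1,1),(1,-1))])
f(p-[0,0,.182],2*np.arctan2(q[2],q[1])-np.pi/2,.029,.046)
f(np.array([.595,-.189,.008]),np.radians(-19),.041,.058)
E
```

```text
[ 0.59631096 -0.18498233  0.21793534] [6.49045496e-04 8.13498888e-01 5.81565593e-01 7.73890254e-04] 0.055666241932693754
[[444.0, 347.0], [335.0, 268.0], [410.0, 238.0], [520.0, 313.0]]
[[442.0, 410.0], [308.0, 307.0], [412.0, 264.0], [549.0, 360.0]]
```

View pics/s7.png

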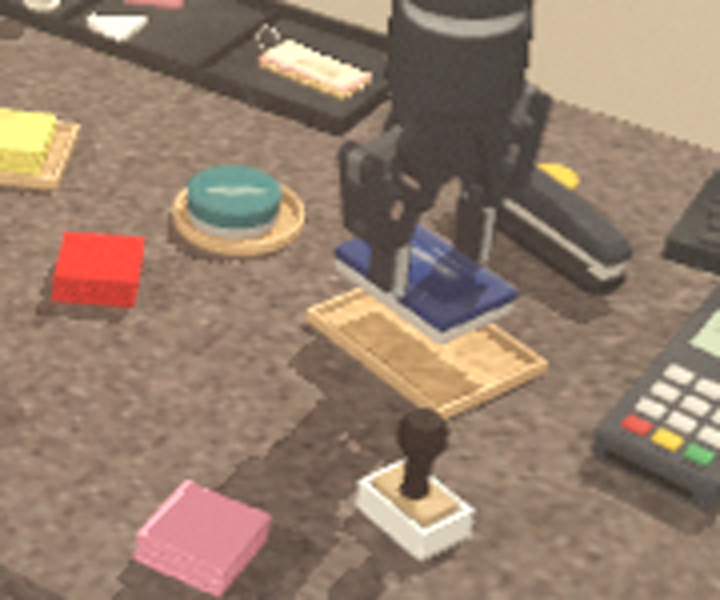

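>>> drive_tool(
  targets=[
    [-1,-4,-12,0,50],
    [-1,-4,-24,0,50],
    [-1,-4,-29,0,50],
    [-1,-4,-32,0,50],
    [-1,-4,-32,0,50],
    [-1,-4,-32,0,50],
    [-1,-4,-32,0,66],
    [-1,-4,-32,0,68],
    [-1,-4,-32,0,68],
    [-1,-4,-32,0,68],
  ],
)

```text
time_s: 15.97
tcp_pos: [0.5946, -0.1892, 0.1843]
orientation: [-0.0, 0.814, 0.581, -0.0]
contact_force: [-0.8, -0.1, 0.6]
finger_gap: 0.068
```

>>> drive_tool(
  targets=[
    [0,0,20,0,68],
    [0,0,60,0,68],
    [0,0,100,0,68],
    [-65,35,115,0,65],
    [-130,70,115,0,65],
    [-130,70,115,0,65],
    [-130,70,115,0,65],
    [-130,70,115,0,65],
    [-130,70,115,0,65],
  ],
)

```text
time_s: 16.72
tcp_pos: [0.4641, -0.1188, 0.3]
orientation: [-0.0, 0.813, 0.582, -0.0]
contact_force: [0.2, -0.3, 0.8]
finger_gap: 0.065
```

```bash
python3 - <<'E'
from h import *
o=telemetry.get_obs(); print(o["tcp_pos"],o["orientation"])
s=cams.snapshot("top"); save(s,"t3.png",(115,270,340,500),4)
print("ink",seg(s,.020,(105,80,30),(130,255,255),(.595,-.189),.06))
print("stand",seg(s,.018,(0,0,150),(180,70,255),(.455,-.258),.04))
E
```

```text
[ 0.46411775 -0.1187803   0.29995842] [-2.06968415e-05  8.13100623e-01  5.82123113e-01 -2.41936762e-04]
ink (596.0, -183.5, 76.9, 53.5, 71.2)Traceback (most recent call last):
  File "<stdin>", line 5, in <module>
  File "h.py", line 25, in seg
    c=max(cv2.findContours(m,0,2)[0],key=cv2.contourArea)
ValueError: max() iterable argument is empty
```

View pics/t3.png

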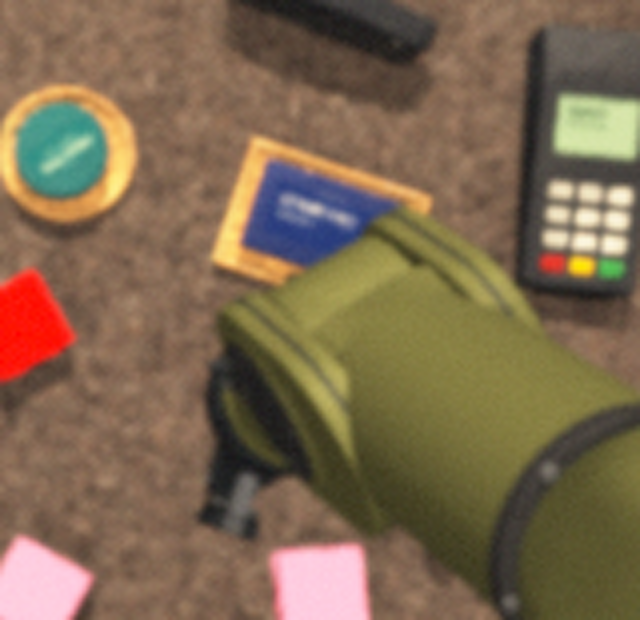

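```bash
python3 - <<'E'
from h import *
s=cams.snapshot("scene"); save(s,"s8.png",(150,300,320,500),4)
print("knob",world(s,426,248.75,.0545), "yellow bias ref: see top")
W=lambda u,v,z:world(s,320+u/4,140+v/4,z)[:2].round(4)
print("stand top corners",[W(u,v,.018) for u,v in((357,487),(400,458),(472,513),(424,543))])
P=lambda x:((pix(s,x)[0]-[320,150])*4).round()
print("pred knob, foot",P([.456,-.258,.0545]),P([.456,-.258,.021]))
print("ink pad pred top ctr",P([.5945,-.189,.02]))
E
```

```text
knob [ 0.45867644 -0.25649478  0.0545    ] yellow bias ref: see top
stand top corners [array([ 0.4418, -0.2311]), array([ 0.4757, -0.2373]), array([ 0.46  , -0.2876]), array([ 0.4253, -0.2791])]
pred knob, foot [424. 399.] [417. 449.]
ink pad pred top ctr [428. 277.]
```

View pics/s8.png

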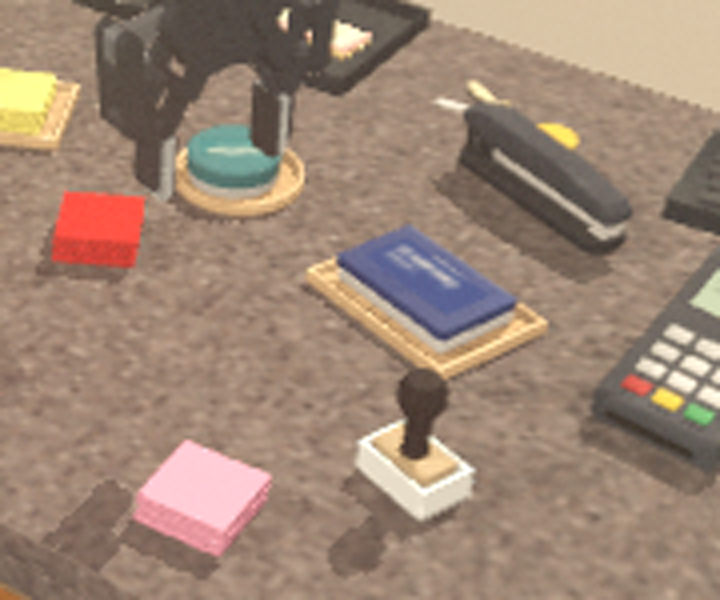

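>>> drive_tool(
  targets=[
    [-8,-139,0,-0.567,46],
    [-8,-139,0,-0.567,46],
    [-8,-139,0,-0.567,46],
    [-8,-139,0,-0.567,46],
    [-8,-139,0,-0.567,46],
    [-8,-139,-15,-0.567,46],
    [-8,-139,-30,-0.567,46],
    [-8,-139,-30,-0.567,46],
    [-8,-139,-30,-0.567,46],
    [-8,-139,-30,-0.567,46],
  ],
  squeeze=25,
)

```text
time_s: 17.65
tcp_pos: [0.4574, -0.2587, 0.2699]
orientation: [0.0, 0.944, 0.33, 0.0]
contact_force: [0.1, -0.4, -0.1]
finger_gap: 0.0457
```

```bash
python3 - <<'E'
from h import *
s=cams.snapshot("scene"); save(s,"s9.png",(190,290,380,480),6)
o=telemetry.get_obs(); p=np.array(o["tcp_pos"]); q=o["orientation"]; print(p,q,o["finger_gap"])
a=2*np.arctan2(q[2],q[1])-np.pi/2; d=np.array([np.cos(a),np.sin(a),0]); print(np.degrees(a))
P=lambda x:((pix(s,x)[0]-[380,190])*6).round()
for k in(-.0235,.0235): print("tip",P(p+k*d-[0,0,.175]))
print("axis at tcp", P(p*[1,1,0]+[0,0,.0545]),P(p*[1,1,0]+[0,0,.021]))
E
```

```text
[ 0.45730553 -0.25863531  0.27017722] [4.17299523e-04 9.43823654e-01 3.30448718e-01 6.17322249e-04] 0.045778402806478
-51.407962650086446
tip [221. 262.]
tip [364. 261.]
axis at tcp [280. 357.] [269. 433.]
```

View pics/s9.png

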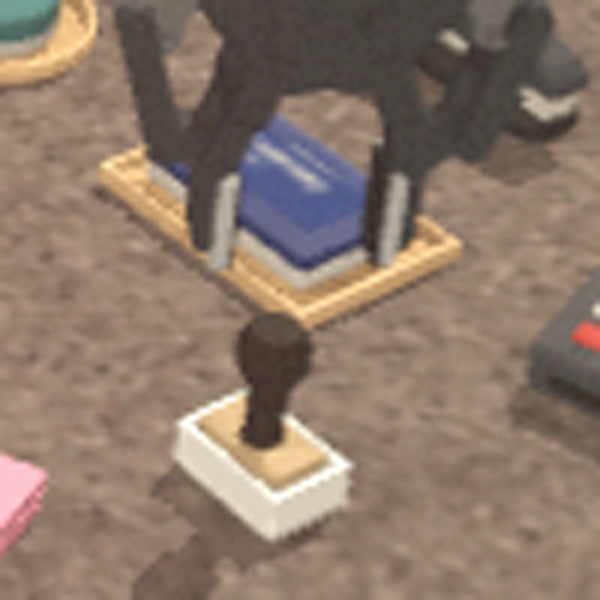

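>>> drive_tool(
  targets=[
    [-1,2,-15,0,48],
    [-1,2,-30,0,48],
    [-1,2,-45,0,48],
    [-1,2,-54,0,48],
    [-1,2,-58,0,48],
    [-1,2,-58,0,48],
    [-1,2,-58,0,48],
  ],
)

```text
time_s: 18.28
tcp_pos: [0.456, -0.2564, 0.2122]
orientation: [0.0, 0.944, 0.331, 0.0]
contact_force: [0.1, -0.1, -0.6]
finger_gap: 0.0484
```

```bash
python3 - <<'E'
from h import *
s=cams.snapshot("scene"); save(s,"s10.png",(200,290,380,480),8)
o=telemetry.get_obs(); p=np.array(o["tcp_pos"]); print(p,o["contact_force"],o["finger_gap"])
P=lambda x:((pix(s,x)[0]-[380,200])*8).round()
print("axis at tcp", P(p*[1,1,0]+[0,0,.0545]),P(p*[1,1,0]+[0,0,.021]))
E
```

```text
[ 0.45598151 -0.2564684   0.21239145] [-0.60562982 -0.43506254  0.48674735] 0.04791995051867881
axis at tcp [363. 395.] [349. 496.]
```

View pics/s10.png

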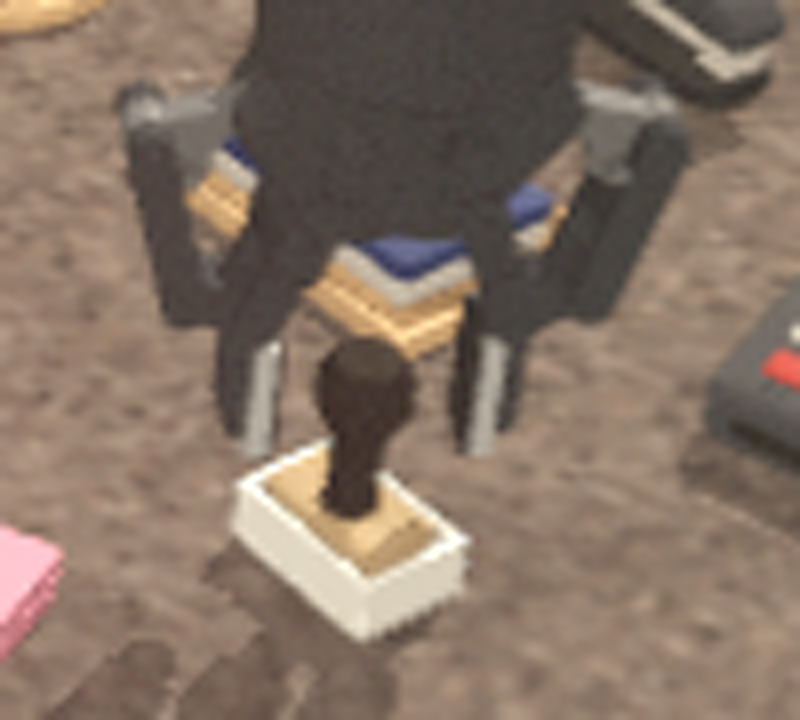

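Fingers straddle the knob symmetrically: inner faces about 270 and 464, knob at 366. Closing gently.

>>> drive_tool(
  targets=[
    [0,0,0,0,40],
    [0,0,0,0,36],
    [0,0,0,0,32],
    [0,0,0,0,29],
    [0,0,0,0,27],
    [0,0,0,0,25],
    [0,0,0,0,22],
    [0,0,0,0,20],
    [0,0,0,0,20],
    [0,0,0,0,20],
  ],
  squeeze=25,
)

```text
time_s: 19.17
tcp_pos: [0.4557, -0.2564, 0.2119]
orientation: [0.0, 0.944, 0.331, 0.0]
contact_force: [0.7, 0.3, 5.3]
finger_gap: 0.024
```

>>> drive_tool(
  targets=[
    [0,0,0,0,20],
    [0,0,2,0,20],
    [0,0,5,0,20],
    [0,0,8,0,20],
    [0,0,12,0,20],
    [0,0,16,0,20],
    [0,0,20,0,20],
    [0,0,25,0,20],
    [0,0,30,0,20],
    [0,0,35,0,20],
  ],
)

```text
time_s: 20.0
tcp_pos: [0.4556, -0.2563, 0.2473]
orientation: [0.0, 0.944, 0.331, 0.0]
contact_force: [0.9, 0.6, -0.5]
finger_gap: 0.0245
```

>>> drive_tool(
  targets=[
    [0,0,10,0,20],
    [0,0,35,0,20],
    [0,0,50,0,20],
    [0,0,50,0,20],
    [0,0,50,0,20],
  ],
)

```text
time_s: 20.42
tcp_pos: [0.4558, -0.2565, 0.2977]
orientation: [0.001, 0.944, 0.33, 0.001]
contact_force: [-0.9, -0.1, -0.6]
finger_gap: 0.0246
```

```bash
python3 - <<'E'
from h import *
s=cams.snapshot("scene"); o=telemetry.get_obs(); p=np.array(o["tcp_pos"]); print(p,o["orientation"],o["contact_force"],o["finger_gap"])
save(s,"s11.png",(170,300,350,480),6)
im=s["frame"]; hsv=cv2.cvtColor(im,cv2.COLOR_RGB2HSV)
def blob(lo,hi,r0,r1,c0,c1):
    m=cv2.inRange(hsv[r0:r1,c0:c1],np.array(lo),np.array(hi)); n,l,st,ce=cv2.connectedComponentsWithStats(m)
    return [(st[i].tolist(),(ce[i]+[c0,r0]).round(1).tolist()) for i in np.argsort(-st[1:,4])[:3]+1]
print("white stand",blob((0,0,170),(180,60,255),245,300,395,450))
print("expected stamp foot underside/centre px",pix(s,p*[1,1,0]+[0,0,p[2]-.209])[0],pix(s,p*[1,1,0]+[0,0,p[2]-.209+.018])[0])
print("wood",blob((10,60,130),(24,180,255),200,290,395,450))
E
```

```text
[ 0.45542045 -0.25641361  0.29689613] [1.64230792e-04 9.43822546e-01 3.30452679e-01 3.73199817e-05] [-0.35625719  0.11370454 -0.3611986 ] 0.02448470464372628
white stand [([13, 9, 31, 26, 477], [423.1, 266.4]), ([15, 1, 1, 1, 1], [410.0, 246.0]), ([32, 9, 1, 1, 1], [427.0, 254.0])]
expected stamp foot underside/centre px [426.94688764 236.52326012] [427.92550177 229.28828344]
wood [([0, 0, 55, 90, 2967], [419.1, 251.3]), ([31, 0, 10, 8, 64], [430.5, 203.5]), ([49, 11, 6, 13, 58], [447.0, 216.6])]
```

>>> drive_tool(
  targets=[
    [30,15,0,0,20],
    [65,31,0,0,20],
    [100,48,0,0,20],
    [130,62,0,0,20],
    [139,66,0,0,20],
    [139,66,-20,0,20],
    [139,66,-40,0,20],
    [139,66,-52,0,20],
    [139,66,-57,0,20],
    [139,66,-57,0,20],
  ],
)

```text
time_s: 21.3
tcp_pos: [0.5936, -0.1904, 0.2379]
orientation: [-0.001, 0.944, 0.331, -0.002]
contact_force: [-0.4, 1.1, -0.2]
finger_gap: 0.0242
```

```bash
python3 - <<'E'
from h import *
s=cams.snapshot("scene"); o=telemetry.get_obs(); p=np.array(o["tcp_pos"]); print(p,o["orientation"],o["contact_force"],o["finger_gap"])
save(s,"s12.png",(150,275,370,500),6)
P=lambda x:((pix(s,x)[0]-[370,150])*6).round()
a=np.radians(-19); d=np.array([np.cos(a),np.sin(a),0]); e=np.array([-d[1],d[0],0]); z=p[2]-.209
for nm,c,w,h in(("foot bottom",[p[0],p[1],z],.012,.020),("pad top",[.594,-.190,.020],.029,.046)):
    print(nm,[P(np.array(c)+w*i*d+h*j*e).tolist() for i,j in((-1,-1),(-1,1),(1,1),(1,-1))])
E
```

```text
[ 0.59424052 -0.19046578  0.23910784] [-3.35534893e-04  9.43805861e-01  3.30499429e-01 -7.14869052e-04] [-0.09030808  0.28078114 -0.81863931] 0.024031263279621677
foot bottom [[361.0, 431.0], [289.0, 380.0], [336.0, 360.0], [408.0, 411.0]]
pad top [[370.0, 503.0], [208.0, 383.0], [319.0, 336.0], [484.0, 451.0]]
```

View pics/s12.png

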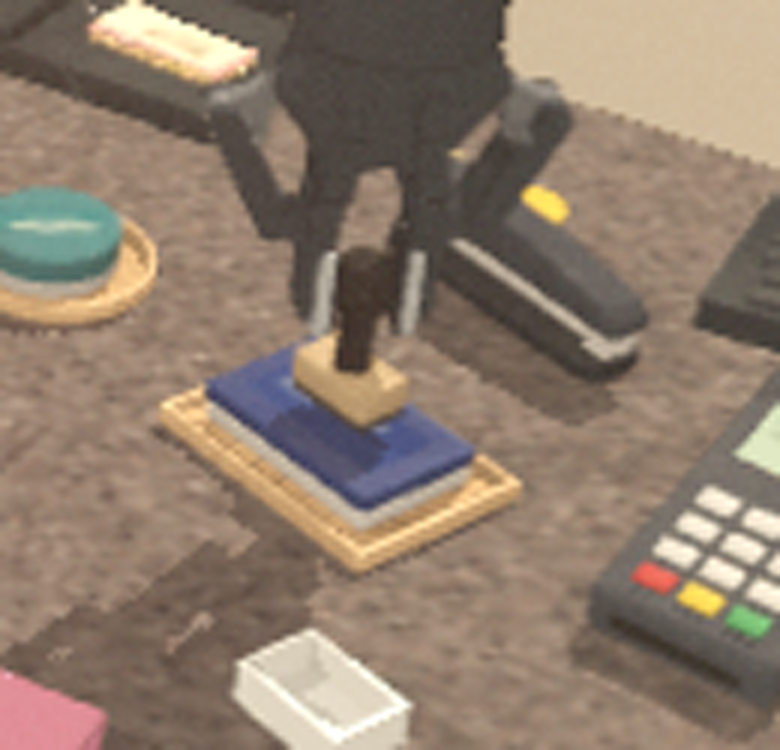

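The stamp hangs upright and the stand stays where it was. The foot is about 4 mm right of the lid's middle, so I correct by (-3, +2) mm while lowering.

>>> drive_tool(
  targets=[
    [-2,1,-2,0,20],
    [-3,2,-4,0,20],
    [-3,2,-6,0,20],
    [-3,2,-7,0,20],
    [-3,2,-8,0,20],
    [-3,2,-9,0,20],
    [-3,2,-9,0,20],
  ],
)

```text
time_s: 21.93
tcp_pos: [0.5916, -0.1884, 0.2306]
orientation: [0.0, 0.944, 0.331, -0.0]
contact_force: [-0.4, 0.1, -0.1]
finger_gap: 0.0244
```

>>> drive_tool(
  targets=[
    [0,0,-0.5,0,20],
    [0,0,-1,0,20],
    [0,0,-1.5,0,20],
    [0,0,-1.5,0,20],
  ],
)

```text
time_s: 22.27
tcp_pos: [0.5917, -0.1883, 0.2292]
orientation: [0.0, 0.944, 0.331, 0.0]
contact_force: [0.6, -0.3, 0.2]
finger_gap: 0.0243
```

>>> drive_tool(
  targets=[
    [0,0,-0.5,0,20],
    [0,0,-0.5,0,20],
  ],
)

```text
time_s: 22.43
tcp_pos: [0.5918, -0.1883, 0.2292]
orientation: [0.0, 0.944, 0.331, 0.0]
contact_force: [-0.3, -0.4, 4.1]
finger_gap: 0.0248
```

Contact (4 N up). Release slowly and lift.

>>> drive_tool(
  targets=[
    [0,0,0,0,25],
    [0,0,0,0,27],
    [0,0,0,0,29],
    [0,0,0,0,32],
    [0,0,0,0,36],
    [0,0,0,0,42],
    [0,0,0,0,48],
    [0,0,0,0,48],
    [0,0,5,0,48],
    [0,0,15,0,48],
  ],
)

```text
time_s: 23.27
tcp_pos: [0.5911, -0.1882, 0.2432]
orientation: [-0.001, 0.944, 0.331, -0.001]
contact_force: [-1.1, 0.7, 0.6]
finger_gap: 0.0478
```

>>> drive_tool(
  targets=[
    [0,0,30,0,48],
    [0,0,60,0,48],
    [0,0,100,0,48],
    [0,0,140,0,48],
    [-60,-80,160,0,48],
    [-150,-250,160,0,48],
    [-150,-250,160,0,48],
    [-150,-250,160,0,48],
    [-150,-250,160,0,48],
    [-150,-250,160,0,48],
  ],
)

```text
time_s: 24.1
tcp_pos: [0.4617, -0.4027, 0.4031]
orientation: [0.001, 0.944, 0.331, 0.0]
contact_force: [0.4, -0.2, 0.2]
finger_gap: 0.048
```

>>> drive_tool(
  targets=[
    [-60,-80,0,0,48],
    [-60,-80,0,0,48],
    [-60,-80,0,0,48],
    [-60,-80,0,0,48],
    [-60,-80,0,0,48],
    [-60,-80,0,0,48],
  ],
)

```text
time_s: 24.6
tcp_pos: [0.4041, -0.4799, 0.4025]
orientation: [-0.0, 0.943, 0.331, 0.001]
contact_force: [0.0, 0.1, -1.4]
finger_gap: 0.0481
```

```bash
python3 - <<'E'
from h import *
t=cams.snapshot("top"); s=cams.snapshot("scene")
a=cv2.resize(t["frame"][115:275,170:490],None,fx=2.5,fy=2.5,interpolation=cv2.INTER_CUBIC)[:, :800]
b=cv2.resize(s["frame"][120:290,220:480][:,:],(306*1,200),interpolation=cv2.INTER_CUBIC)
b=cv2.resize(s["frame"][170:290,360:480],(200,200),interpolation=cv2.INTER_CUBIC)
save(s,"s13.png",(150,285,370,490),4)
cv2.imwrite("pics/fin.png",np.vstack([a,np.hstack([b,cv2.resize(s["frame"][120:240,240:480],(400,200)),np.zeros((200,200,3),np.uint8)])])[:,:,::-1])
for n,lo,hi,near,z,r in[("ink",(105,80,30),(130,255,255),(.594,-.189),.02,.06),("tin",(80,80,40),(98,255,255),(.642,-.03),.024,.05),("yel",(24,160,150),(35,255,255),(.617,.132),.021,.05),("spool",(0,0,170),(180,60,255),(.44,.06),.047,.06),("roll",(0,0,170),(180,60,255),(.574,.296),.057,.06),("stand",(0,0,150),(180,70,255),(.455,-.258),.018,.04)]:
    try: print(n,seg(t,z,lo,hi,near,r))
    except Exception as e: print(n,"none")
o=telemetry.get_obs(); print(o["time_s"],o["tcp_pos"],[(d["p"],np.array(d["point"])*[400,640]) for d in cams.spot_in("scene","rubber_stamp")])
print("knob/foot expected",pix(s,[.592,-.188,.0715])[0],pix(s,[.592,-.188,.02])[0])
E
```

```text
ink (594.8, -187.6, 85.7, 53.4, 71.6)
tin (639.5, -26.5, 51.0, 55.0, 90.0)
yel (614.5, 133.8, 55.6, 55.1, 25.9)
spool (443.2, 59.2, 30.5, 29.5, 90.0)
roll (583.1, 301.8, 64.2, 63.9, 53.1)
stand (456.3, -257.3, 58.0, 40.1, 70.1)
24.7 [ 0.40466087 -0.47940421  0.40228574] [(0.76, array([211.92 , 426.176])), (0.42, array([175.48 , 320.384]))]
knob/foot expected [428.49722962 201.02864695] [426.09483345 219.49664555]
```

```bash
python3 - <<'E'
from h import *
s=cams.snapshot("scene"); hsv=cv2.cvtColor(s["frame"],cv2.COLOR_RGB2HSV)
r0,r1,c0,c1=188,245,398,455; w=hsv[r0:r1,c0:c1]
for n,lo,hi in(("dark",(0,0,0),(104,255,60)),("blue",(105,90,50),(130,255,255)),("wood",(10,60,130),(26,140,255))):
    m=cv2.inRange(w,np.array(lo),np.array(hi)); k,l,st,ce=cv2.connectedComponentsWithStats(m)
    print(n,[(st[i,:2]+[c0,r0]).tolist()+st[i,2:].tolist()+(ce[i]+[c0,r0]).round(1).tolist() for i in (np.argsort(-st[1:,4])[:2]+1)])
m=cv2.inRange(w,(0,0,0),(180,255,60)); 
for r in range(0,40,2): 
    x=np.nonzero(m[r])[0]; print(r+r0,"".join("#" if v else "." for v in m[r]))
a=np.radians(-19); d=np.array([np.cos(a),np.sin(a),0]); e=np.array([-d[1],d[0],0])
print([pix(s,np.array([.592,-.188,.02])+.012*i*d+.02*j*e)[0].round(1).tolist() for i,j in((-1,-1),(-1,1),(1,1),(1,-1))])
E
```

```text
dark []
blue [[431, 221, 10, 7, 27, 436.1, 223.9], [413, 212, 4, 6, 9, 414.7, 214.2]]
wood [[398, 188, 57, 57, 1821, 421.9, 217.0], [415, 241, 9, 4, 25, 418.8, 243.0]]
188 .........................................................
190 .........................................................
192 .........................................................
194 .........................................................
196 .........................................................
198 .........................................................
200 .........................................................
202 .........................................................
204 .........................................................
206 .........................................................
208 .........................................................
210 .........................................................
212 .........................................................
214 .........................................................
216 .........................................................
218 .........................................................
220 .........................................................
222 .........................................................
224 .........................................................
226 .........................................................
[[428.2, 225.6], [416.4, 217.0], [424.1, 213.6], [436.0, 222.1]]
```

```bash
python3 - <<'E'
from h import *
s=cams.snapshot("scene"); hsv=cv2.cvtColor(s["frame"],cv2.COLOR_RGB2HSV)
for r in range(186,248,2): print(r," ".join("%3d"%v for v in hsv[r,404:450:2,2])," H "," ".join("%3d"%v for v in hsv[r,408:446:4,0]))
E
```

```text
186 157 153 163 165 159 154 150 148 152 155 150 158 154 150 156 162  92  76  71  69  79  79  81  H   13  13  13  13  13  14  13  13  10  16
188 153 150 164 153 159 165 162 154 127 140 156 155 166 166 153 156  80  68  68  79 172  82  81  H   13  14  13  11  13  15  13  12  16  17
190 161 166 167 165 159 154 150 146 154 159 152 160 161 156 159 112  71  78  79  79 115 182 117  H   13  14  12  14  12  13  14  11  10  14
192 160 158 167 158 167 153 149 154 162 160 161 161 152 150 153 108 108  67  77  75  77  87 165  H   13  13  15  12  14  14  13   9  13  14
194 156 171 148 145 146 152 153 169 168 160 157 132 119 115 113 113 101 108  80  67  79  72  79  H   14  13  11  14  14  13  11  13  12  14
196 149 141 143 158 154 158 164 156 149 154 132  91  93  94 100 108 114 111 111 115  66  77  78  H   14  14  14  13  12  13  13  13  15  13
198 159 149 151 135 146 158 159 156 150 157  73  76  84  89  80  86 113 105 114 111 107  78  73  H   15  13  14  14  12  14  10  10  13  13
200 156 143 176 169 166 156 147 139 153 142  71  72  70  73  75  81 127 113 118 111 115 119  94  H   12  13  13  14  11 
[... 2539 characters left out ...]

238 168 161 165 159 155 123 122 125 162 196 230 184 195 182 174 175 213 255 204 197 187 103 141  H   12  13  15  15  17  16  16  17  16  16
240 159 146 144 128 124 121 110 118 115 130 197 205 255 193 239 255 202 200 153 107 152 156 148  H   12  13  12  13  16  18  17  16  15  12
242 159 122 116 119 121 114 145 127 137 117 131 184 199 249 200 200 152 136 137 150 150 150 147  H   11  11  13  12  13  16  17  14  15  12
244 119 109 117 118 122 119 163 156 161 154 114 117 178 203 137 125 155 166 165 151 132 151 147  H   12  11  13  14  14  15  14  14  14  13
246 119 116 118 136 112 114 155 147 157 151 151 137 115 137 151 156 149 151 157 163 154 157 169  H   12  14  12  15  14  14  14  13  14  13
```

```bash
python3 -c "
from h import *
job.close_job(); print('closed')"
```

```text
the job is handed in; nothing more can be done
closed
```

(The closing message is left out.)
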